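# Set the vial hold-down and lock it with its jam nut

### The job

Push the plunger of the hold-down jig down by its button until its spring foot rests lightly on the vial's cap (the foot's spring about a third squeezed in), and let go of it. Then run the hexagon jam nut down its threaded bush onto the spring washer and nip it up snug, about a quarter turn after it meets the washer, without crushing the washer, so that the setting is locked with the foot still resting on the vial. Leave the vial standing in its nest and do not disturb the things around.

Things in the scene. Friction and masses are not known exactly. Their poses are not given: they have to be found in the camera images.
- jig: Fixed hold-down jig: grey base plate 150 x 110 x 12 mm, aluminium column at its +x end, and from it a flat arm (44 mm wide, top face 138 mm above the worktop) over the vial. Origin on the vertical axis shared by vial, plunger, bush and nut, at worktop height; x points to the column (its near face 65 mm off the axis), z up.
- bush (a point): Centre of the top of the fixed steel bush on the arm, 186 mm above the worktop: a coarse threaded neck 22 mm across; its foot is a collar 32 mm across, up to 155.5 mm. On the collar lie packing and a springy wave washer 34 mm across, whose unsqueezed top is 160 to 166 mm above the worktop (differs from run to run, not measured: the nut must find it by feel).
- plunger: Vertical plunger through the bush, moves only straight down and up (36 mm in all). Rod 12 mm across, black round button on top 19 mm across and 10 mm high; origin at the centre of the button's top face, z up. It stays where it is left: it slides at about 12 N (8 to 12 N is felt when pausing), and takes more as the foot bears on the vial.
- plunger_end (a point): Point on the plunger 114.5 mm below the button's top: the underside of its round foot (20 mm across) while the foot's spring is free. The foot then yields upward 2 N per mm, 7 mm at most. Resting lightly is 2 to 10 N on the cap (spring in by 1 to 5 mm, best 2.5 mm: the push on the button is then 5 N more than for sliding alone). More than 14 N harms the vial.
- nut: Steel hexagon jam nut on the threaded neck, 40 mm over flats, 46 mm over corners, 14 mm high; origin at its centre, half-way up, z up. Right-hand thread: clockwise from above moves it down 12 mm per turn (1.91 mm per rad), and a gripper that holds it must follow it down. It turns at about 0.1 N m until it meets the washer, 0.4 to 3.9 rad from its start, and stays where it is left.
- nut_flat (a point): Centre of one flat of the nut, 20 mm from its axis; the point's x axis is that flat's outward normal, other flats every 60 degrees. Past first touch the washer's push grows by about 35 N per rad. Snug is 30 to 75 N, best 50 N: 1.4 rad after touch, when the moment on the gripper, even held still, is 0.3 N m more counter-clockwise (from above) than when running free. Above 85 N the washer is crushed.
- vial: Capped pharmacy vial, 66 mm high, cap 44 mm and body 38 mm across, standing loose in the round black nest under the plunger; origin at the centre of its underside, z up. Its flat cap is 66 mm above the origin.
- staple_box: Bystander: small carton 36 x 62 x 30 mm beside the jig; origin under its centre.
- spare_vial: Bystander: another capped vial, 42 mm across, 70 mm high, beside the jig; origin under its centre.
- dropper_bottle: Bystander: dropper bottle 33 mm across, 102 mm high, beside the jig; origin under its centre.
- oral_syringe: Bystander: oral syringe 123 mm long, 18 mm thick, lying beside the jig; origin under its centre.
- rubber_stamp: Bystander: hand stamp 24 x 52 x 71 mm; origin under its centre.
- carton: Bystander: folding carton 50 x 50 x 76 mm; origin under its centre.
- ointment_tube: Bystander: tube 136 mm long lying on the worktop; origin under its centre.
Mind the look-alikes: they are no part of the job. Of the things like the jig, leave any that is blue; of the rest the larger one is meant.

How it is judged:
On the way, in this order (a step that is already met when the one before it is completed fails the run):
1. the plunger's foot rests on the vial's cap with 2 to 10 N, the plunger let go (contact force between plunger and vial between 2 and 10 N and contact force between plunger and the fingers below 0.3 N), for 0.2 s.
2. the jam nut presses on the washer with more than 30 N (contact force between nut and jig above 30 N), for 0.2 s.
At the end, for the whole second after the job is handed in: The jam nut stays pressed on the washer with 30 to 75 N, the plunger's foot rests on the vial's cap with 2 to 10 N, and the vial stands upright (within 0.1 rad) in its nest, within 6 mm of the jig's axis (contact force between nut and jig between 30 and 75 N and contact force between plunger and vial between 2 and 10 N and horizontal distance between vial and jig below 0.006 m and angle between vial's own z axis and vertical below 0.1 rad); the robot touches nothing.
It fails at once if more than 14 N on the vial from the foot (contact force between plunger and vial above 14 N).
It fails at once if the washer crushed: more than 85 N under the nut (contact force between nut and jig above 85 N).
It fails at once if a thing nearby moved by more than 30 mm (distance of any of staple_box, spare_vial, dropper_bottle, oral_syringe, rubber_stamp, carton, ointment_tube from where it was at the start of the episode above 0.03 m).
It also fails if it takes over 72 s, if anything falls off the work surface, if the arm or the gripper's body presses on something with over 40 N, if the wrist force passes 120 N, or if a joint passes its speed limit or range.

### The arm

A 7-joint arm with a two-finger parallel gripper is mounted at the origin on a cart in front of the work surface, level with it; the furniture and walls round the work are solid. World frame = base frame: x ahead of the robot, y to its left, z up, the work surface at z = 0. Lengths are in m, angles in rad, forces in N, time in s.
With the tool pointing down it reaches from about 0.4 to 0.85 m from the base axis. Payload 6.9 kg.
Tool frame: the origin (TCP) lies on the centre line of the jaws, within the pads' length; the fingertips stand bot.tip_extent ahead of it and the grasp point (between the pads) lies 6 mm ahead of it (bot.tip_extent is the distance from the TCP to the fingertips, in m); z points along the fingers, y is the line along which they close (so a half turn about z gives the same grasp; the last joint's range is limited). The gripper opens to 85 mm and grips with 20 to 120 N. Pads are 22 mm wide; open, the fingers measure 114 mm over their backs; the gripper's body (76 mm by 85 mm) begins 54 mm behind the grasp point. The pads swing forward as they close: fully open they stand 13 mm farther back than shut.
Start: joints at [-1.115, 0.507, -0.238, 1.5, 0.126, 1.149, -0.155], TCP at [0.214, 0.587, 0.256] pointing down, gripper open.
Joint ranges: [-3.08, 3.08], [-0.24, 2.05], [-1.43, 1.35], [0, 2.5], [-1.52, 4.66], [0.17, 1.96], [-2.89, 2.89]. Speed limits (rad/s): [2.39, 2.39, 3.14, 3.14, 3.14, 3.14, 3.14].

### API

Orientations are given as a 3x3 rotation matrix whose columns are the frame's x, y, z axes.
In Python, from workcell import bot, optics, close_job gives the robot as it stands.
- The arm moves only by the tool drive_tool, never from a script. Its arguments are lists of equal length, an entry for each row: "offset": the shift along the tool's x, y, z in mm, a list of three; "turn": the turn, a rotation vector about the tool's x, y, z in degrees, a list of three. In form: {"offset": [[x, y, z], ...], "turn": [[wx, wy, wz], ...]}. A call has 1 to 12 rows; each row is the pose to reach, as a shift and turn from the pose commanded when the call began, along the tool's axes at that moment; what a row does not reach only later rows make up. A row lasts 1/12 s, in which the tool goes at most 41.7 mm and 7.16 degrees, less where a joint would pass 70% of its speed; a pose out of reach is approached as far as the arm can. A call with a gripper value outside its range is refused whole. "hand" is the finger opening in mm, from 0 to 85.4, set as the call begins (left out, the last holds). The fingers move at their own pace and stop on an object; "newtons" is the grip in N (left out, the last holds). Time passes only in rows, so rows that repeat a pose let the fingers close. It gives the time, the measured TCP pose, the force, the opening and the grip force at its end, in the units of the state.
- bot.sense(): the state, without advancing time (a new reading comes with each control period).
- optics.get_image(name): name is "side" or "top"; returns the picture (384x512x3 uint8, red, green, blue); there is no depth.
- optics.camera_info(name): a dict with "fx", "fy", "cx", "cy" (pixels), "R" (3x3) and "t" (3): a world point X has camera coordinates R X + t. Camera axes: x right, y down, z forward; pixel columns grow to the right and rows downward; lengths in m; the calibration is good to about 2 mm. A picture is of the moment at which its call begins. camera_info takes no time and is no camera call.
- close_job(): hands the job in; it is judged then, once.
Trained networks look in the newest picture that a camera, given by its name, has taken for a name from the list of things; names that differ only in an ending like _2 or _b are one class to them, and where a whole thing is asked for, a point or a joint stands for the part that bears it (a point fixed in the world has none). Each returns a list of dicts, best first, with "confidence" (0 to 1); they miss things now and then, are a little off and sometimes report something else, mostly with a low value. They report only what shows in the picture. A call takes as long as a camera call. They do not tell look-alikes from the thing itself.
- optics.look_for(camera, query): "centre" ([row, column] in pixels, amid what is visible of it).
- optics.place_of(camera, query): "centre" ([row, column] in pixels: a listed point, or the origin of a listed thing).
The state is a dict: "clock": time; "joint_pos": joint angles; "qd": joint speeds; "joint_torque": joint torques, N m; "eef_pos": TCP position; "eef_rot": TCP orientation; "contact_force": force on the tool from outside, world axes, zero at the start; "moment": the same for the moment, N m; "opening": finger opening in m; "gripper_force": force on a finger pad.
Only numpy, scipy, OpenCV 4.12 (cv2) and the standard library are available. Lean on these libraries where they do the work, as an engineer would, in place of code of your own. Each camera call takes 0.05 s, during which the arm holds its last target. There are 200 camera calls.

## Working session

There is one attempt and no reset: what is moved stays moved. The work goes in short steps, Python scripts to look and compute and a tool call to move; the robot and the scene stay as the last step left them, time stands still between calls to the robot, and variables do not carry over. Pictures are saved under pics/ and viewed, at most 10 in all, crops included, and the job is handed in when it is done.

Besides the shell and the picture viewer there is one more tool, called after ">>>" as name(argument=value, ...) on one line, values as JSON. drive_tool: Moves the arm, as the interface text tells. Its arguments: {"type":"object","properties":{"offset":{"type":"array"},"turn":{"type":"array"},"hand":{"type":"number"},"newtons":{"type":"number"}},"required":["offset","turn"]}

```bash
mkdir -p pics; python3 - <<'E'
from workcell import bot,optics
import cv2,numpy as np
for c in("side","top"):
    im=optics.get_image(c);cv2.imwrite(f"pics/{c}0.png",im[...,::-1])
    i=optics.camera_info(c);print(c,i)
    for q in("jig","bush","plunger","nut","nut_flat","vial"):
        print(q,[(np.round(d["centre"],1).tolist(),round(d["confidence"],2)) for d in optics.place_of(c,q)][:4])
s=bot.sense();print(s,bot.tip_extent)
E
```

```text
side {'fx': 379.20728643177415, 'fy': 379.20728643177415, 'cx': 253.8610608832737, 'cy': 193.4380781883684, 'R': array([[ 0.9993842 , -0.03495504, -0.0030617 ],
       [-0.01721733, -0.41247563, -0.91080592],
       [ 0.03057438,  0.91029775, -0.41282346]]), 't': array([-0.51263167,  0.15740227,  1.16888298])}
jig [([285.4, 225.5], 0.93), ([234.9, 253.6], 0.87), ([177.7, 230.9], 0.79)]
bush [([245.1, 220.7], 0.74), ([144.6, 234.2], 0.67), ([176.5, 253.0], 0.65)]
plunger [([233.4, 222.4], 0.62), ([137.7, 233.1], 0.4)]
nut [([181.2, 250.3], 0.61), ([249.6, 223.8], 0.42), ([150.1, 235.4], 0.38)]
nut_flat [([187.5, 258.0], 0.6), ([246.3, 230.0], 0.54), ([150.2, 235.2], 0.45)]
vial [([228.3, 250.4], 0.56)]
top {'fx': 389.41157667713134, 'fy': 389.41157667713134, 'cx': 255.82503979071123, 'cy': 194.09623816804913, 'R': array([[ 0.01332806, -0.99985541,  0.01056011],
       [-0.98480054, -0.01495501, -0.17304403],
       [ 0.17317693, -0.00809327, -0.98485748]]), 't': array([0.04184919, 0.55965095, 1.31630972])}
jig [([234.1, 328.5], 0.85), ([209.3, 256.8], 0.8), ([225.5, 116.9], 0.71), ([1
[... 513 characters left out ...]
rray([ 0.00106367, -0.00027845,  0.00051102,  0.00045955, -0.00027832,
       -0.00151187,  0.00055715]), 'joint_torque': array([ 1.57112652e-03, -6.20191741e+01, -2.18379490e+00, -2.49916238e+01,
        1.38668608e-02,  2.25258933e-03, -9.87526434e-07]), 'eef_pos': array([0.21425298, 0.58711096, 0.25630007]), 'eef_rot': array([[-9.39422154e-01,  3.42762333e-01,  1.42298493e-05],
       [ 3.42762333e-01,  9.39422154e-01, -1.43459465e-05],
       [-1.82850858e-05, -8.59944360e-06, -1.00000000e+00]]), 'contact_force': array([ 3.47567798e-04, -1.30781034e+00, -7.98857022e-01]), 'moment': array([ 0.04929072, -0.01332168,  0.04100186]), 'gripper_force': 0.0, 'opening': 0.08490119656051318} 0.025
```

```bash
python3 - <<'E'
import cv2,numpy as np
a=cv2.imread("pics/side0.png")[100:325,120:420];b=cv2.imread("pics/top0.png")[100:325,60:460]
cv2.imwrite("pics/s1.png",cv2.resize(a,(800,600),interpolation=3));cv2.imwrite("pics/t1.png",cv2.resize(b,(800,450),interpolation=3))
E
```

```text
(no output)
```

View pics/s1.png

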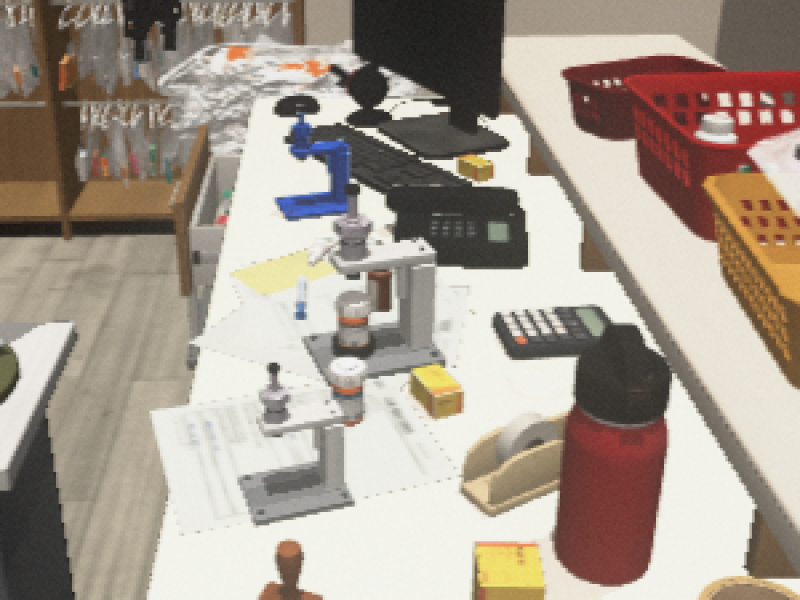

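View pics/t1.png

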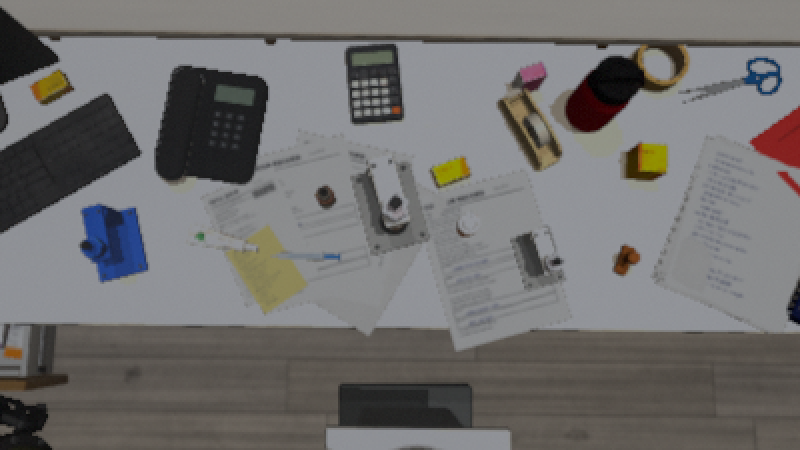

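The side crop shows three similar jigs. In full-image [row, col] pixels they are:
- The blue one at side [150,235], excluded by its colour.
- A small grey one at side [245,221], top [234,335].
- A large grey one at side [180,252], top [202,259], with the vial in its nest.

The large grey one fits, being the larger of the two that aren't blue. I'll confirm it in one enlarged crop.

```bash
cat > h.py <<'E'
import numpy as np,cv2
from workcell import bot,optics
I={c:optics.camera_info(c) for c in("side","top")}
def proj(c,X):
    i=I[c];p=i["R"]@np.asarray(X,float)+i["t"];return np.array([i["fy"]*p[1]/p[2]+i["cy"],i["fx"]*p[0]/p[2]+i["cx"]])
def onz(c,rc,z):
    i=I[c];d=i["R"].T@np.array([(rc[1]-i["cx"])/i["fx"],(rc[0]-i["cy"])/i["fy"],1]);o=-i["R"].T@i["t"];return o+d*(z-o[2])/d[2]
E
python3 - <<'E'
from h import *
print("bush side",onz("side",(176.5,253),.186),"top",onz("top",(203.4,254),.186))
print("nut z170",onz("side",(181.2,250.3),.175),onz("top",(202,260.7),.175))
print("jig z0",onz("side",(234.9,253.6),0),onz("top",(209.3,256.8),0))
print("vial",onz("side",(228.3,250.4),.014))
a=cv2.imread("pics/side0.png")[160:250,225:295];b=cv2.imread("pics/top0.png")[170:230,230:280]
a=cv2.resize(a,None,fx=6,fy=6,interpolation=cv2.INTER_NEAREST);b=cv2.resize(b,None,fx=7,fy=7,interpolation=cv2.INTER_NEAREST)
o=np.zeros((540,780,3),np.uint8);o[:540,:420]=a;o[:420,425:775]=b
cv2.imwrite("pics/z2.png",o)
E
```

```text
bush side [0.51353456 0.07700815 0.186     ] top [0.50514953 0.05627261 0.186     ]
nut z170 [0.50477277 0.06580583 0.175     ] [0.51160849 0.03509445 0.175     ]
jig z0 [0.51340906 0.03719219 0.        ] [0.51191687 0.04516193 0.        ]
vial [0.50371251 0.05569581 0.014     ]
```

View pics/z2.png

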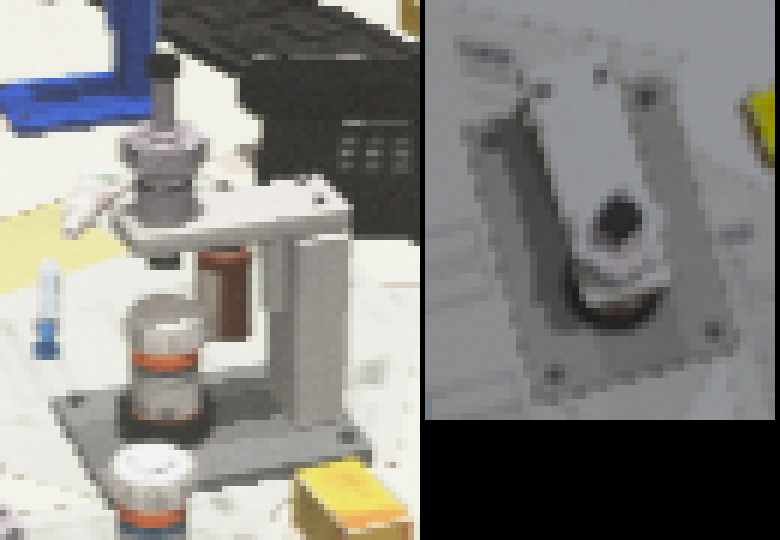

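The crop confirms the large grey jig with its vial. The black button is at about side [170,252], top [201,258], and the column side points to world +x with a slight yaw.

```bash
python3 - <<'E'
from h import *
from scipy.optimize import least_squares
B={}
for c,(r0,r1,c0,c1) in{"side":(165,176,246,259),"top":(194,207,250,265)}.items():
    g=cv2.imread(f"pics/{c}0.png").max(2).astype(float)[r0:r1,c0:c1]
    w=np.clip(110-g,0,60) if c=="side" else np.clip(90-g,0,60)
    if c=="side": print(g.astype(int))
    else: print(g.astype(int))
    rr,cc=np.mgrid[r0:r1,c0:c1];B[c]=np.array([(w*rr).sum(),(w*cc).sum()])/w.sum()
print(B)
f=lambda X:np.r_[proj("side",X)-B["side"],proj("top",X)-B["top"]]
s=least_squares(f,[.51,.05,.23]);print("button centre",s.x,s.fun)
for p in[(187.4,236.4),(227.1,246),(219.7,275),(178.6,265)]:print(onz("top",p,.012)[:2])
E
```

```text
[[114 124 119 118 139  95  54  59  68  78  78  78  74]
 [111 122 121 121 138 109  86  65  51  54  69  78  76]
 [113 124 120 118 138 218 240 176  64  58  57  56  70]
 [113 124 124 120 123 172 201 201 144  90  67  54  52]
 [110 121 120  96  64  63  58  60 118 223 179  84  68]
 [111 121 107  73  59  59  59  61  57 217 241 241 180]
 [111 122 123  87  59  56  58  56  56 216 242 241 241]
 [112 121 119  86  59  57  57  59  93 222 241 242 241]
 [115 121 120 122 103  89  84  83 217 241 242 241 241]
 [112 122 122 118 113 119 121 113 221 241 241 241 241]
 [116 121 123 125 115 118 117 115 219 240 242 241 240]]
[[152 152 151 153 152 153 153 153 153 154 149 116 108 112 112]
 [152 152 152 152 154 152 153 152 153 153 153 114 106 113 112]
 [152 152 153 152 152 154 152 146 142 148 152 128 114 112 112]
 [153 153 152 152 153 152 138 115 120 144 153 143 117 109 112]
 [153 153 153 154 153 138  95  70  87 116 145 149 123 112 112]
 [151 150 151 154 143 103  56  42  44  49 112 146 147 130 117]
 [136 140 150 152 118  66  42  44  45  44  65 133 149 147 125]
 [113 132 149 140  89  46  42  45  44  41  51 130 146 146 126]
 [ 98 126 147 119  79  48  41  44  43  40  76 136 154 140 118]
 [ 90 119 145 119  88  74  53  40  41  85 113 142 153 128 113]
 [ 86 127 148 119  90  89  73  55  88 123 124 142 148 133 117]
 [ 75 132 152 134 120 112  98  91 126 128 134 146 144 145 120]
 [ 61 108 136 143 149 148 130 126 130 142 146 137 144 143 112]]
{'side': array([168.64318182, 253.51136364]), 'top': array([201.26086957, 256.99097621])}
button centre [0.51041129 0.04752337 0.22245152] [ 0.22536763 -1.2783963  -1.31869076 -0.02106181]
[0.58890024 0.11995302]
[0.44606675 0.08277814]
[ 0.47389967 -0.01999418]
[0.62298784 0.01700766]
```

```bash
python3 - <<'E'
from h import *
from scipy.optimize import least_squares
for S,T in(((171,251.55),(201.2,257.5)),((170.8,251.6),(201.4,257.5))):
    f=lambda X:np.r_[proj("side",X)-S,proj("top",X)-T]
    s=least_squares(f,[.51,.05,.23]);print("button centre",s.x,s.fun)
x,y=s.x[:2]
for z in(.138,.155,.163,.17,.177,.184,.186,.22,.23,.24): print(z,proj("side",[x,y,z]),proj("top",[x,y,z]))
g=cv2.imread("pics/side0.png").max(2)[168:202,243:262];print(g)
E
```

```text
button centre [0.5079188  0.04579362 0.21626176] [ 0.02095728 -0.12015044 -0.12437997 -0.00225718]
button centre [0.50765586 0.04580669 0.2168245 ] [ 0.04515912 -0.25903859 -0.26807051 -0.00489353]
0.138 [194.76026735 251.48938124] [204.89032346 257.1372092 ]
0.155 [189.71579558 251.45807469] [204.11919988 257.21064031]
0.163 [187.32078441 251.44321098] [203.74913207 257.24588043]
0.17 [185.21392317 251.43013556] [203.42145386 257.27708395]
0.177 [183.09650138 251.41699461] [203.09010106 257.30863739]
0.184 [180.96843943 251.40378762] [202.75501151 257.34054667]
0.186 [180.35845618 251.40000199] [202.65857643 257.34972981]
0.22 [169.85299394 251.33480392] [200.97022018 257.51050541]
0.23 [166.71353492 251.31532008] [200.45536757 257.55953283]
0.24 [163.55107653 251.29569351] [199.93182867 257.60938741]
[[202 120  90 113 124 124 120 123 172 201 201 144  90  67  54  52  58  81
   82]
 [201 123  92 110 121 120  96  64  63  58  60 118 223 179  84  68  52  54
   53]
 [199 122  90 111 121 107  73  59  59  59  61  57 217 241 241 180  85  66
   52]
 [189 119  90 111 122 123  87  59  56  58  
[... 1768 characters left out ...]
 120 125 126 123 122 115 107 132 214 235 236
  236]
 [172 206 173 131 116 116 121 125 122 123 121 122 116 106 133 155 220 236
  235]
 [196 190 166 138 127 118 119 124 124 125 124 122 116 111 129 159 222 236
  236]
 [177 164 202 214 175 126 123 124 128 133 129 119 118 128 158 223 236 236
  238]
 [174 130 174 209 218 175 138 136 137 139 135 138 162 226 236 237 238 237
  237]
 [209 152 132 190 217 223 222 222 222 225 227 232 233 230 219 207 193 180
  169]
 [236 198 137 157 211 225 218 206 193 188 176 172 165 157 161 159 160 157
  150]
 [238 238 186 126 148 163 164 163 163 158 158 152 154 148 149 141 143 138
  135]
 [238 237 238 183 140 149 151 151 142 143 141 140 146 145 138 133 123 100
   92]]
```

```bash
python3 - <<'E'
from h import *
S=[];
ims={c:np.mean([optics.get_image(c).astype(float) for _ in range(4)],0)[...,::-1].astype(np.uint8) for c in I}
a=ims["side"][164:202,240:265];b=ims["top"][190:215,245:270]
a=cv2.resize(a,None,fx=15,fy=15,interpolation=cv2.INTER_CUBIC);b=cv2.resize(b,None,fx=15,fy=15,interpolation=cv2.INTER_CUBIC)
b=cv2.convertScaleAbs(b,alpha=1.5)
o=np.zeros((570,760,3),np.uint8);o[:,:375]=a;o[:375,385:]=b
cv2.imwrite("pics/z3.png",o)
for c in I:print(c,[(np.round(d["centre"],1).tolist(),round(d["confidence"],2)) for d in optics.place_of(c,"nut_flat")+optics.place_of(c,"plunger")][:6])
E
```

```text
side [([245.7, 228.9], 0.64), ([187.5, 258.1], 0.63), ([150.3, 236.8], 0.42), ([237.2, 223.5], 0.47), ([137.1, 232.5], 0.39), ([169.1, 256.5], 0.38)]
top [([228.8, 334.6], 0.51), ([198.0, 261.3], 0.49), ([219.2, 110.2], 0.47), ([185.2, 378.6], 0.71), ([199.5, 257.1], 0.46), ([223.4, 99.4], 0.39)]
```

View pics/z3.png

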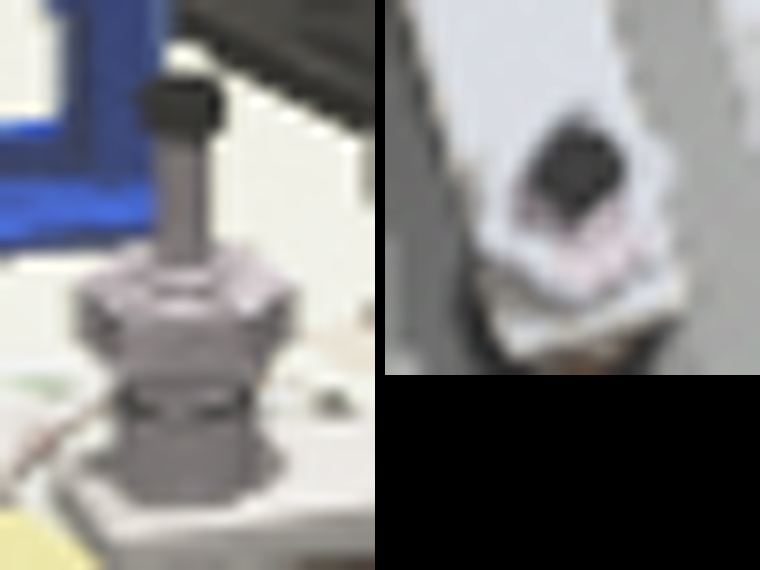

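>>> drive_tool(offset=[[0, 0, -20], [0, 0, -40], [0, 0, -60]], turn=[[0, 0, 0], [0, 0, 5], [0, 0, 10]], hand=0)

```text
clock: 1.55
eef_pos: [0.2142, 0.5869, 0.3167]
eef_rot: [[-0.864, 0.504, -0.001], [0.504, 0.864, -0.001], [0.0, -0.001, -1.0]]
contact_force: [0.5, -0.2, 0.7]
opening: 0.0519
gripper_force: 0.0
```

```bash
python3 - <<'E'
from h import *
s=bot.sense();print(s["clock"],s["joint_pos"],s["eef_pos"],s["eef_rot"],s["opening"])
R=s["eef_rot"];print(R.T@(np.array([.509,.0455,.26])-s["eef_pos"])*1000)
E
```

```text
1.55 [-1.1415086   0.46786053 -0.19670618  1.39629832  0.09156727  1.28729107
 -0.30061152] [0.21420948 0.58691045 0.3167453 ] [[-8.63760442e-01  5.03902341e-01 -5.73492403e-04]
 [ 5.03902660e-01  8.63760063e-01 -8.13861995e-04]
 [ 8.52528692e-05 -9.91966145e-04 -9.99999504e-01]] 0.05188604842198169
[-527.45138881 -319.04680114   57.01684268]
```

The nut's front flat faces the side camera, so its flats lie at about ±y world. The button and nut are centred at about col 252. Next I'll travel to above the axis.

>>> drive_tool(offset=[[-30, -18, 0], [-60, -36, 0], [-90, -54, 0], [-120, -73, 0], [-150, -91, 0], [-180, -109, 0], [-210, -127, 0], [-240, -145, 0], [-270, -163, 0], [-300, -181, 0], [-330, -200, 0], [-360, -218, 0]], turn=[[0, 0, 0], [0, 0, 0], [0, 0, 0], [0, 0, 0], [0, 0, 0], [0, 0, 0], [0, 0, 0], [0, 0, 0], [0, 0, 0], [0, 0, 0], [0, 0, 0], [0, 0, 0]])

```text
clock: 2.55
eef_pos: [0.4171, 0.2165, 0.3166]
eef_rot: [[-0.866, 0.501, 0.001], [0.501, 0.866, 0.0], [-0.0, 0.001, -1.0]]
contact_force: [1.3, -0.0, -0.2]
opening: -0.0001
gripper_force: 0.0
```

```bash
cat > d.py <<'E'
from h import *
import sys
s=bot.sense();R=s["eef_rot"];t=np.array(list(map(float,sys.argv[1:4])))
print(s["clock"],"q",s["joint_pos"].round(2),"p",s["eef_pos"].round(4),"yaw_y",np.degrees(np.arctan2(R[1,1],R[0,1])).round(2),"F",s["contact_force"].round(2),"M",s["moment"].round(3),"op",round(s["opening"],4),round(s["gripper_force"],1))
print("go mm",(R.T@(t-s["eef_pos"])*1000).round(1))
E
python3 d.py .509 .0455 .27
```

```text
2.55 q [-0.49  0.21 -0.05  1.79  0.01  1.14  0.5 ] p [0.4171 0.2165 0.3166] yaw_y 59.96 F [ 1.28 -0.04 -0.24] M [ 0.028 -0.064 -0.034] op -0.0001 0.0
go mm [-165.1 -102.1   46.6]
```

>>> drive_tool(offset=[[-30, -19, 5], [-60, -37, 10], [-90, -55, 15], [-120, -74, 22], [-145, -90, 30], [-160, -99, 40], [-165, -102, 46.5], [-165, -102, 46.5], [-165, -102, 46.5]], turn=[[0, 0, 0], [0, 0, 0], [0, 0, 0], [0, 0, 0], [0, 0, 0], [0, 0, 0], [0, 0, 0], [0, 0, 0], [0, 0, 0]])

```text
clock: 3.3
eef_pos: [0.508, 0.0483, 0.2696]
eef_rot: [[-0.866, 0.5, -0.001], [0.5, 0.866, 0.001], [0.001, -0.0, -1.0]]
contact_force: [-0.2, -0.5, 0.2]
opening: -0.0002
gripper_force: 0.0
```

```bash
python3 d.py .509 .0455 .25; python3 - <<'E'
from h import *
a=optics.get_image("side")[130:205,215:290,::-1];b=optics.get_image("top")[170:230,230:290,::-1]
o=np.zeros((480,800,3),np.uint8);o[:,:390]=cv2.resize(a,(390,480)[:2],interpolation=2) if 0 else cv2.resize(a,(390,480));o[:400,400:]=cv2.resize(b,(400,400),interpolation=2)
cv2.imwrite("pics/z4.png",o)
s=bot.sense()["eef_pos"];print(proj("side",s+[0,0,-.025]),proj("top",s+[0,0,-.025]))
E
```

```text
3.3 q [-0.18  0.31  0.05  1.78 -0.02  1.05  0.93] p [0.508  0.0483 0.2696] yaw_y 59.99 F [-0.24 -0.5   0.21] M [ 0.057 -0.025 -0.031] op -0.0002 0.0
go mm [-2.3 -1.9 19.6]
[161.49716255 251.41857359] [199.47287844 256.54220562]
```

View pics/z4.png

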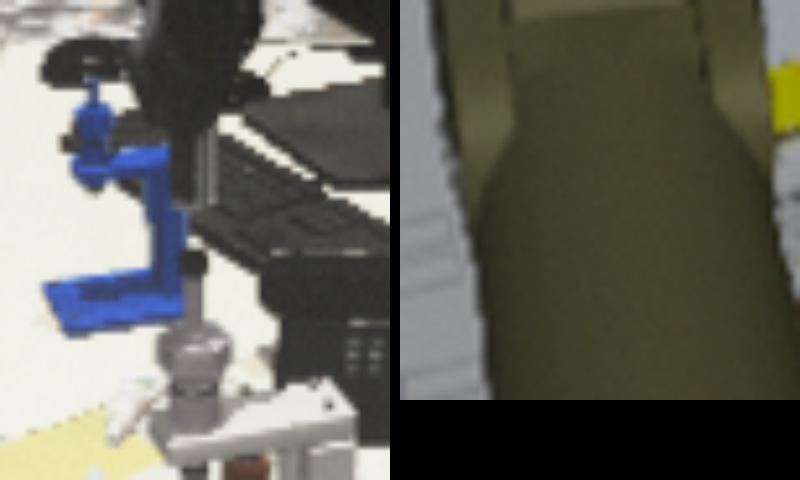

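>>> drive_tool(offset=[[-1, -1, 8], [-2, -2, 16], [-2, -2, 20], [-2, -2, 22], [-2, -2, 22], [-2, -2, 22]], turn=[[0, 0, 0], [0, 0, 0], [0, 0, 0], [0, 0, 0], [0, 0, 0], [0, 0, 0]])

```text
clock: 3.9
eef_pos: [0.509, 0.0447, 0.2475]
eef_rot: [[-0.866, 0.5, -0.0], [0.5, 0.866, 0.0], [0.0, -0.0, -1.0]]
contact_force: [-0.4, 1.1, 0.2]
opening: 0.0001
gripper_force: 0.0
```

>>> drive_tool(offset=[[0, 0, 1], [0, 0, 2], [0, 0, 3], [0, 0, 4], [0, 0, 5], [0, 0, 6]], turn=[[0, 0, 0], [0, 0, 0], [0, 0, 0], [0, 0, 0], [0, 0, 0], [0, 0, 0]])

```text
clock: 4.4
eef_pos: [0.5092, 0.0447, 0.2428]
eef_rot: [[-0.866, 0.501, 0.001], [0.501, 0.866, 0.0], [-0.001, 0.001, -1.0]]
contact_force: [-3.5, -0.1, 11.1]
opening: -0.0001
gripper_force: 5.5
```

```bash
python3 d.py .509 .0455 .2
```

```text
4.4 q [-0.17  0.34  0.05  1.82 -0.02  0.98  0.94] p [0.5092 0.0447 0.2428] yaw_y 59.96 F [-3.49 -0.1  11.07] M [0.002 0.852 0.035] op -0.0001 5.5
go mm [ 0.5  0.6 42.8]
```

>>> drive_tool(offset=[[0, 0, 1], [0, 0, 2], [0, 0, 3], [0, 0, 4], [0, 0, 5], [0, 0, 6], [0, 0, 7], [0, 0, 8], [0, 0, 9], [0, 0, 10]], turn=[[0, 0, 0], [0, 0, 0], [0, 0, 0], [0, 0, 0], [0, 0, 0], [0, 0, 0], [0, 0, 0], [0, 0, 0], [0, 0, 0], [0, 0, 0]])

```text
clock: 5.23
eef_pos: [0.5092, 0.0447, 0.2328]
eef_rot: [[-0.866, 0.501, 0.001], [0.501, 0.866, 0.0], [-0.001, 0.001, -1.0]]
contact_force: [-4.7, 0.0, 11.8]
opening: -0.0001
gripper_force: 5.5
```

>>> drive_tool(offset=[[0, 0, 1], [0, 0, 2], [0, 0, 3]], turn=[[0, 0, 0], [0, 0, 0], [0, 0, 0]])

```text
clock: 5.48
eef_pos: [0.5092, 0.0447, 0.2298]
eef_rot: [[-0.866, 0.501, 0.001], [0.501, 0.866, 0.0], [-0.001, 0.001, -1.0]]
contact_force: [-3.1, 0.8, 10.1]
opening: 0.0001
gripper_force: 5.5
```

>>> drive_tool(offset=[[0, 0, 1], [0, 0, 2]], turn=[[0, 0, 0], [0, 0, 0]])

```text
clock: 5.65
eef_pos: [0.5092, 0.0447, 0.2278]
eef_rot: [[-0.866, 0.501, 0.001], [0.501, 0.866, 0.0], [-0.001, 0.001, -1.0]]
contact_force: [-3.4, 0.9, 11.6]
opening: 0.0
gripper_force: 5.5
```

>>> drive_tool(offset=[[0, 0, 0.5], [0, 0, 1]], turn=[[0, 0, 0], [0, 0, 0]])

```text
clock: 5.82
eef_pos: [0.5092, 0.0447, 0.2268]
eef_rot: [[-0.866, 0.501, 0.001], [0.501, 0.866, 0.0], [-0.001, 0.001, -1.0]]
contact_force: [-4.0, 0.8, 11.8]
opening: -0.0002
gripper_force: 5.5
```

>>> drive_tool(offset=[[0, 0, 0.5], [0, 0, 1]], turn=[[0, 0, 0], [0, 0, 0]])

```text
clock: 5.98
eef_pos: [0.5092, 0.0447, 0.2258]
eef_rot: [[-0.866, 0.501, 0.001], [0.501, 0.866, 0.0], [-0.001, 0.001, -1.0]]
contact_force: [-3.9, 0.7, 11.0]
opening: 0.0
gripper_force: 5.5
```

>>> drive_tool(offset=[[0, 0, 0.5], [0, 0, 1]], turn=[[0, 0, 0], [0, 0, 0]])

```text
clock: 6.15
eef_pos: [0.5092, 0.0447, 0.2248]
eef_rot: [[-0.866, 0.501, 0.001], [0.501, 0.866, 0.0], [-0.001, 0.001, -1.0]]
contact_force: [-4.3, 0.5, 11.2]
opening: 0.0001
gripper_force: 5.5
```

>>> drive_tool(offset=[[0, 0, 0.5], [0, 0, 1]], turn=[[0, 0, 0], [0, 0, 0]])

```text
clock: 6.32
eef_pos: [0.5092, 0.0447, 0.2238]
eef_rot: [[-0.866, 0.501, 0.001], [0.501, 0.866, 0.0], [-0.001, 0.001, -1.0]]
contact_force: [-3.3, -0.5, 11.7]
opening: -0.0001
gripper_force: 5.5
```

>>> drive_tool(offset=[[0, 0, 0.5], [0, 0, 1]], turn=[[0, 0, 0], [0, 0, 0]])

```text
clock: 6.48
eef_pos: [0.5092, 0.0447, 0.2229]
eef_rot: [[-0.866, 0.501, 0.001], [0.501, 0.866, 0.0], [-0.001, 0.001, -1.0]]
contact_force: [-3.3, -0.5, 13.4]
opening: -0.0001
gripper_force: 6.3
```

>>> drive_tool(offset=[[0, 0, 0.5], [0, 0, 1]], turn=[[0, 0, 0], [0, 0, 0]])

```text
clock: 6.65
eef_pos: [0.5092, 0.0447, 0.222]
eef_rot: [[-0.866, 0.501, 0.001], [0.501, 0.866, 0.0], [-0.001, 0.001, -1.0]]
contact_force: [-4.7, -0.1, 15.0]
opening: -0.0001
gripper_force: 7.1
```

>>> drive_tool(offset=[[0, 0, 0.5], [0, 0, 1]], turn=[[0, 0, 0], [0, 0, 0]])

```text
clock: 6.82
eef_pos: [0.5092, 0.0447, 0.2212]
eef_rot: [[-0.866, 0.501, 0.001], [0.501, 0.866, 0.0], [-0.001, 0.001, -1.0]]
contact_force: [-4.8, -0.8, 15.8]
opening: 0.0001
gripper_force: 7.9
```

>>> drive_tool(offset=[[0, 0, -5], [0, 0, -20], [0, 0, -45], [0, 0, -70], [0, 0, -70], [0, 0, -70], [0, 0, -70], [0, 0, -70], [0, 0, -70], [0, 0, -70], [0, 0, -70], [0, 0, -70]], turn=[[0, 0, 0], [0, 0, 0], [0, 0, -7], [0, 0, -14], [0, 0, -21], [0, 0, -28], [0, 0, -35], [0, 0, -42], [0, 0, -49], [0, 0, -56], [0, 0, -63], [0, 0, -70]], hand=0)

```text
clock: 7.82
eef_pos: [0.5092, 0.0445, 0.2897]
eef_rot: [[-0.763, -0.647, -0.0], [-0.647, 0.763, -0.0], [0.0, 0.0, -1.0]]
contact_force: [0.9, -0.4, -0.1]
opening: -0.0001
gripper_force: 0.0
```

>>> drive_tool(offset=[[0, 0, 0], [0, 0, 0], [0, 0, 0], [0, 0, 0], [0, 0, 0], [0, 0, 0]], turn=[[0, 0, -7], [0, 0, -14], [0, 0, -20], [0, 0, -20], [0, 0, -20], [0, 0, -20]], hand=70)

```text
clock: 8.32
eef_pos: [0.5092, 0.0445, 0.2897]
eef_rot: [[-0.504, -0.864, -0.0], [-0.864, 0.504, -0.0], [0.0, 0.0, -1.0]]
contact_force: [-0.3, 0.1, 0.5]
opening: 0.0695
gripper_force: 0.0
```

```bash
python3 d.py .509 .0455 .2; python3 - <<'E'
from h import *
a=cv2.resize(optics.get_image("side")[130:220,205:300,::-1],None,fx=6,fy=6,interpolation=2)
cv2.imwrite("pics/z5.png",a)
E
```

```text
8.3167 q [ 0.07  0.3  -0.27  1.74  0.09  1.11  2.38] p [0.5092 0.0445 0.2897] yaw_y 149.75 F [-0.3   0.12  0.5 ] M [ 0.014  0.007 -0.033] op 0.0695 0.0
go mm [-0.8  0.7 89.7]
```

View pics/z5.png

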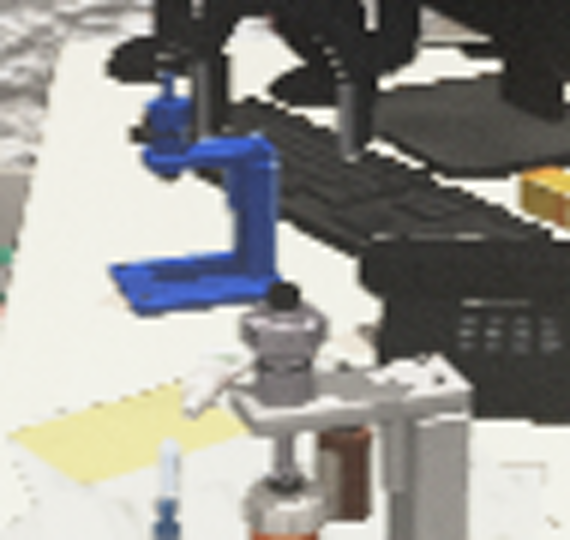

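>>> drive_tool(offset=[[0, 0, 20], [0, 0, 45], [0, 0, 70], [0, 0, 90], [0, 0, 100], [0, 0, 104.5], [0, 0, 104.5], [0, 0, 104.5]], turn=[[0, 0, 0], [0, 0, 0], [0, 0, 0], [0, 0, 0], [0, 0, 0], [0, 0, 0], [0, 0, 0], [0, 0, 0]])

```text
clock: 9.03
eef_pos: [0.5098, 0.0447, 0.1861]
eef_rot: [[-0.501, -0.865, 0.001], [-0.865, 0.501, 0.0], [-0.001, -0.001, -1.0]]
contact_force: [0.3, 0.0, -0.2]
opening: 0.0703
gripper_force: 0.0
```

>>> drive_tool(offset=[[0, 0, 0], [0, 0, 0], [0, 0, 0], [0, 0, 0], [0, 0, 0], [0, 0, 0], [0, 0, 0]], turn=[[0, 0, 0], [0, 0, 0], [0, 0, 0], [0, 0, 0], [0, 0, 0], [0, 0, 0], [0, 0, 0]], hand=30, newtons=30)

```text
clock: 9.62
eef_pos: [0.5088, 0.0451, 0.1864]
eef_rot: [[-0.501, -0.866, 0.0], [-0.866, 0.501, 0.0], [-0.0, 0.0, -1.0]]
contact_force: [-4.0, 1.9, 8.1]
opening: 0.0397
gripper_force: 28.8
```

```bash
python3 d.py .509 .0455 .2
```

```text
9.6167 q [ 0.05  0.41 -0.26  1.9   0.14  0.85  2.34] p [0.5088 0.0451 0.1864] yaw_y 149.97 F [-3.97  1.87  8.07] M [ 0.285  0.941 -0.025] op 0.0397 28.8
go mm [ -0.5   0.  -13.6]
```

>>> drive_tool(offset=[[0, 1.1, -0.3], [0, 1.1, -0.3], [0, 1.2, -0.1], [0, 1.2, 0.1], [0, 1.2, 0.4], [0, 1.2, 0.6], [0, 1.2, 0.7], [0, 1.2, 0.7]], turn=[[0, 0, 0], [0, 0, 0], [0, 0, 6], [0, 0, 12], [0, 0, 18], [0, 0, 24], [0, 0, 30], [0, 0, 30]])

```text
clock: 10.28
eef_pos: [0.5085, 0.0453, 0.1855]
eef_rot: [[-0.87, -0.494, 0.001], [-0.494, 0.87, 0.0], [-0.001, -0.0, -1.0]]
contact_force: [-1.2, -1.1, 6.0]
opening: 0.0396
gripper_force: 31.3
```

```bash
python3 d.py .509 .0455 .2
```

```text
10.2833 q [-0.06  0.4  -0.12  1.9   0.06  0.84  1.89] p [0.5085 0.0453 0.1855] yaw_y 119.57 F [-1.23 -1.06  5.98] M [ 0.082  0.48  -0.094] op 0.0396 31.3
go mm [ -0.5  -0.1 -14.5]
```

>>> drive_tool(offset=[[0, 0, 0.1], [0, 0, 0.3], [0, 0, 0.5], [0, 0, 0.7], [0, 0, 0.9], [0, 0, 1.1], [0, 0, 1.3], [0, 0, 1.5], [0, 0, 1.7], [0, 0, 1.9], [0, 0, 1.9]], turn=[[0, 0, 6], [0, 0, 12], [0, 0, 18], [0, 0, 24], [0, 0, 30], [0, 0, 36], [0, 0, 42], [0, 0, 48], [0, 0, 54], [0, 0, 60], [0, 0, 60]])

```text
clock: 11.2
eef_pos: [0.5085, 0.0459, 0.1835]
eef_rot: [[-0.863, 0.506, 0.001], [0.506, 0.863, 0.001], [-0.001, 0.002, -1.0]]
contact_force: [0.2, 1.6, 4.9]
opening: 0.0401
gripper_force: 31.5
```

```bash
python3 d.py .509 .0455 .2
```

```text
11.2 q [-0.26  0.41  0.17  1.91 -0.09  0.83  1.  ] p [0.5085 0.0459 0.1835] yaw_y 59.61 F [0.23 1.55 4.91] M [ 0.346  0.294 -0.111] op 0.0401 31.5
go mm [ -0.6  -0.1 -16.5]
```

>>> drive_tool(offset=[[0, 0, 0.2], [0, 0, 0.4], [0, 0, 0.6], [0, 0, 0.8], [0, 0, 1.0], [0, 0, 1.2], [0, 0, 1.3], [0, 0, 1.3]], turn=[[0, 0, 6], [0, 0, 12], [0, 0, 18], [0, 0, 24], [0, 0, 30], [0, 0, 36], [0, 0, 40], [0, 0, 40]])

```text
clock: 11.87
eef_pos: [0.5088, 0.0462, 0.1822]
eef_rot: [[-0.338, 0.941, 0.002], [0.941, 0.338, 0.001], [0.001, 0.002, -1.0]]
contact_force: [-1.6, 2.5, 5.8]
opening: 0.0396
gripper_force: 31.6
```

```bash
python3 d.py .509 .0455 .2
```

```text
11.8667 q [-0.39  0.43  0.36  1.91 -0.2   0.83  0.42] p [0.5088 0.0462 0.1822] yaw_y 19.74 F [-1.62  2.51  5.78] M [ 0.504  0.008 -0.117] op 0.0396 31.6
go mm [ -0.7  -0.  -17.8]
```

>>> drive_tool(offset=[[0, 0, 0.2], [0, 0, 0.4], [0, 0, 0.6], [0, 0, 0.8], [0, 0, 1.0], [0, 0, 1.0]], turn=[[0, 0, 6], [0, 0, 12], [0, 0, 18], [0, 0, 24], [0, 0, 30], [0, 0, 30]])

```text
clock: 12.37
eef_pos: [0.5091, 0.0461, 0.1815]
eef_rot: [[0.18, 0.984, 0.003], [0.984, -0.18, 0.001], [0.002, 0.002, -1.0]]
contact_force: [-1.7, 1.3, 9.0]
opening: 0.0396
gripper_force: 31.5
```

```bash
python3 d.py .509 .0455 .2
```

```text
12.3667 q [-0.49  0.45  0.51  1.91 -0.29  0.85 -0.01] p [0.5091 0.0461 0.1815] yaw_y -10.36 F [-1.72  1.34  8.96] M [0.504 0.056 0.038] op 0.0396 31.5
go mm [ -0.6   0.  -18.5]
```

>>> drive_tool(offset=[[0, 0, 0.1], [0, 0, 0.3], [0, 0, 0.5], [0, 0, 0.6], [0, 0, 0.6]], turn=[[0, 0, 6], [0, 0, 12], [0, 0, 18], [0, 0, 22], [0, 0, 22]])

```text
clock: 12.78
eef_pos: [0.5093, 0.0461, 0.181]
eef_rot: [[0.533, 0.846, 0.003], [0.846, -0.533, 0.001], [0.003, 0.002, -1.0]]
contact_force: [-0.6, 2.3, 10.2]
opening: 0.0397
gripper_force: 31.2
```

```bash
python3 d.py .509 .0455 .2
```

```text
12.7833 q [-0.56  0.47  0.62  1.91 -0.36  0.86 -0.31] p [0.5093 0.0461 0.181 ] yaw_y -32.22 F [-0.61  2.27 10.17] M [0.38 0.02 0.11] op 0.0397 31.2
go mm [ -0.6   0.  -19. ]
```

>>> drive_tool(offset=[[0, 0, 0.1], [0, 0, 0.3], [0, 0, 0.5], [0, 0, 0.6], [0, 0, 0.6], [0, 0, 0.6]], turn=[[0, 0, 6], [0, 0, 12], [0, 0, 17], [0, 0, 21], [0, 0, 21], [0, 0, 21]])

```text
clock: 13.28
eef_pos: [0.5091, 0.0456, 0.1804]
eef_rot: [[0.799, 0.602, 0.002], [0.602, -0.799, 0.001], [0.003, 0.001, -1.0]]
contact_force: [-2.3, 1.5, 10.6]
opening: 0.0394
gripper_force: 29.8
```

```bash
python3 d.py .509 .0455 .2
```

```text
13.2833 q [-0.62  0.5   0.73  1.92 -0.43  0.88 -0.6 ] p [0.5091 0.0456 0.1804] yaw_y -53.0 F [-2.31  1.5  10.59] M [0.212 0.304 0.269] op 0.0394 29.8
go mm [ -0.1   0.1 -19.6]
```

>>> drive_tool(offset=[[0, 0, 0], [0, 0, 0], [0, 0, 0]], turn=[[0, 0, 0], [0, 0, 0], [0, 0, 0]])

```text
clock: 13.53
eef_pos: [0.5091, 0.0456, 0.1805]
eef_rot: [[0.798, 0.602, 0.002], [0.602, -0.798, 0.001], [0.003, 0.0, -1.0]]
contact_force: [-2.0, 1.1, 10.7]
opening: 0.0396
gripper_force: 29.8
```

```bash
python3 - <<'E'
from h import *
for i in range(10):
    optics.get_image("side");s=bot.sense();print(s["moment"][2].round(3),s["contact_force"].round(1))
E
python3 d.py .509 .0455 .2
```

```text
0.179 [-1.8  0.1  9.8]
0.228 [-1.1  1.8 10.4]
0.215 [-1.7  1.  10.6]
0.187 [-1.2  1.3 10. ]
0.203 [-1.4  0.5 10.4]
0.249 [-1.9  0.8 10.2]
0.2 [-1.4  1.8  9.8]
0.191 [-1.3  2.1 10.1]
0.192 [-1.2  1.2 10.8]
0.19 [-1.7  2.3 10.4]
14.0333 q [-0.62  0.5   0.73  1.92 -0.43  0.88 -0.6 ] p [0.5091 0.0457 0.1805] yaw_y -52.98 F [-1.68  2.33 10.38] M [0.269 0.304 0.19 ] op 0.0392 29.8
go mm [ -0.1   0.1 -19.5]
```

Averaged, the moment is 0.31 N m above free running, so the nut is snug. Releasing and going up.

>>> drive_tool(offset=[[0, 0, -0.3], [0, 0, -0.3], [0, 0, -0.3], [0, 0, -0.3], [0, 0, -0.3], [0, 0, -0.3]], turn=[[0, 0, 0], [0, 0, 0], [0, 0, 0], [0, 0, 0], [0, 0, 0], [0, 0, 0]], hand=70)

```text
clock: 14.53
eef_pos: [0.5081, 0.0451, 0.1794]
eef_rot: [[0.799, 0.601, -0.0], [0.601, -0.799, -0.0], [-0.0, -0.0, -1.0]]
contact_force: [-0.2, 1.6, -0.2]
opening: 0.0702
gripper_force: 0.0
```

>>> drive_tool(offset=[[0, 0, -10], [0, 0, -30], [0, 0, -60], [0, 0, -90], [0, 0, -110], [0, 0, -120], [0, 0, -120], [0, 0, -120]], turn=[[0, 0, 0], [0, 0, 0], [0, 0, 0], [0, 0, 0], [0, 0, 0], [0, 0, 0], [0, 0, 0], [0, 0, 0]])

```text
clock: 15.2
eef_pos: [0.5079, 0.0453, 0.2992]
eef_rot: [[0.799, 0.601, -0.0], [0.601, -0.799, 0.0], [0.0, -0.0, -1.0]]
contact_force: [-0.5, 0.9, -1.3]
opening: 0.0697
gripper_force: 0.0
```

```bash
python3 d.py .509 .0455 .2; python3 - <<'E'
from h import *
a=cv2.resize(optics.get_image("side")[130:250,205:300,::-1],None,fx=5,fy=5,interpolation=2)
cv2.imwrite("pics/z6.png",a)
E
```

```text
15.2 q [-0.7   0.38  0.82  1.73 -0.3   1.16 -0.72] p [0.5079 0.0453 0.2992] yaw_y -53.02 F [-0.51  0.92 -1.28] M [-0.016 -0.04  -0.011] op 0.0697 0.0
go mm [ 0.9  0.5 99.2]
```

View pics/z6.png

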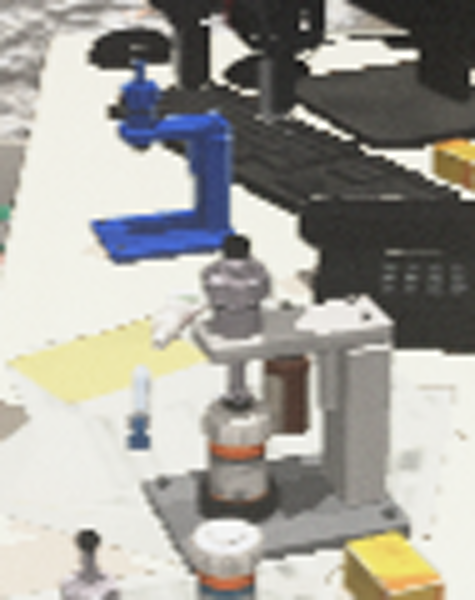

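The picture shows the nut run down on the washer, the foot on the vial's cap, the vial upright in its nest, and the gripper clear.

```bash
python3 -c "
from workcell import close_job
print(close_job())"
```

```text
the job is handed in; nothing more can be done
None
```

I've handed the job in, with no verdict returned: by feel, the foot rests on the vial's cap with about 5 N and the nut is about 1.4 rad past touch (roughly 50 N on the washer); the vial stands in its nest and the gripper is clear.

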